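Turn the leaf of a glass sample stand

ROBOT

A 6-joint arm with a two-finger parallel gripper is mounted at the origin on the work surface. World frame = base frame: x ahead of the robot, y to its left, z up, the work surface at z = 0. Lengths are in m, angles in rad, forces in N, time in s.
With the tool pointing down it reaches from about 0.25 to 0.775 m from the base axis. Payload 4 kg.
Tool frame: the origin (TCP) lies midway between the tips of the shut fingers; the grasp point (between the pads) lies 19 mm behind it; z points along the fingers, x is the direction in which the jaws open and shut, and the axes are right-handed (so a half turn about z gives the same grasp; the last joint's range is limited). The gripper opens to 94 mm and grips with 3 to 60 N. Pads are 16 mm wide; open, the fingers measure 119 mm over their backs; the gripper's body (75 mm by 177 mm) begins 78 mm behind the grasp point.
Start: joints at [1.018, 0.087, 1.371, -0, 1.684, -0.103], TCP at [0.239, 0.495, 0.206] pointing down, gripper open.
Joint ranges: [-3.1, 3.1], [-0.76, 2.03], [0.27, 2.55], [-1.08, 4.22], [0.17, 2.65], [-2.57, 2.57]. Speed limits (rad/s): [2.79, 2.79, 3.14, 3.14, 3.14, 3.14].

INTERFACE

Orientations are given as [roll, pitch, yaw] about the fixed x, y, z axes, in that order (R = Rz(yaw) Ry(pitch) Rx(roll)).
In Python, from bench import * gives the robot as it stands.
- The arm moves only by the tool send_rows, never from a script. Its argument "rows" is one flat list of numbers, 7 for each row, row after row: the shift along the world's x, y, z in mm, then the turn, a rotation vector about the world's x, y, z in degrees, then the opening, from 0 (shut) to 1 (fully open). A call has exactly 8 rows; each row shifts and turns the commanded pose from where the row before left it; what a row does not reach is not made up. A row lasts 1/8 s, in which the tool goes at most 62.5 mm and 10.7 degrees, less where a joint would pass 70% of its speed; a pose out of reach is approached as far as the arm can. A call is refused whole if a number of a shift passes 62.5 or a number of a turn 10.7, either way. A call with a gripper value outside its range is refused whole. The fingers move at their own pace and stop on an object; the grip force is fixed at half the most. Time passes only in rows, so rows that do not move let the fingers close, or fill a call up. It gives the time, the measured TCP pose, the force and the opening at its end, in the units of the state.
- get_obs(): the state, without advancing time (a new reading comes with each control period).
- snapshot(name): name is "scene" or "top"; returns a dict with "color" (480x640x3 uint8, red, green, blue), "intrinsics" (3x3 intrinsics, pixels), "distortion" ([k1, k2, p1, p2, k3] as OpenCV has them; the pictures are not rectified), "rvec" (rotation vector, rad) and "tvec" (3), from world to camera coordinates, as OpenCV has them. Camera axes: x right, y down, z forward; pixel columns grow to the right and rows downward; lengths in m; the calibration is good to about 2 mm. A picture is of the moment at which its call begins. There is no depth.
- close_job(): hands the job in, once; it reports no verdict.
The state is a dict: "time": time; "joint_positions": joint angles; "qvel": joint speeds; "joint_torque": joint torques, N m; "tool_pos": TCP position; "ee_rot": TCP orientation; "wrist_force": force on the tool from outside, world axes, zero at the start; "wrist_torque": the same for the moment, N m; "width": finger opening in m.
Only numpy, scipy, OpenCV 4.12 (cv2) and the standard library are available. Lean on these libraries where they do the work, as an engineer would, in place of code of your own. Each camera call takes 0.05 s, during which the arm holds its last target.

TASK

On the lampworking bench stands a sample stand with one stiff leaf hinged on its spine. With the fingertips, reach under the leaf's projecting tab, turn the leaf over the spine and press it down until it lies flat on the other side, so that the samples under it are uncovered, then take the hand away. Turn it slowly and gently from its back and edges: do not pinch it or press on the glass tiles on its face, do not shift or lift the stand, and leave the bowl, the block and the pliers alone.

Things in the scene. Friction and masses are not known exactly. Their poses are not given: they have to be found in the camera images.
- stand: Sample stand: dark wooden plinth, 150 mm along its x (along the spine) by 210 mm along y, top 62 mm above the bench; 2.2 kg, loose. Origin: centre of its underside, z up. The spine, a steel rod above its middle, is held by two steel lugs, tops 76 mm above the bench. The leaf starts on the -y side over six fixed glass tiles; the +y side is bare but for low bumpers.
- leaf (a joint): Leaf angle about the spine, rad. 0: flat on the stand's -y side; 1.57 upright; 3.14 flat on the +y side (rubber stops at both ends). Starts at 0 to 0.3. The hinge is stiff: it holds the leaf wherever it is left and takes about 2 N at the tab to turn. Leaf: grey board 4 mm thick, 130 mm along the spine, reaching 110 mm from the axis; with its tiles 0.14 kg.
- tab_edge (a point): Middle of the outer edge of the tab on the leaf's free edge, at mid-thickness, 138 mm from the spine's axis. Tab: 100 mm wide along the spine, 4 mm thick, standing out 33 mm past the plinth with free air under it down to the bench. Axes turn with the leaf: x along the spine, -y from spine to tab, z out of the tiled face; the plain back faces -z.
- spine_mid (a point): Middle of the spine, on the hinge axis, at the leaf's mid-thickness; 70 mm above the bench, above the stand's origin.
- samples: Glass tiles on the leaf's face, 4 mm proud of it: six of 38 by 42 mm on the board, one of 92 by 18 mm on the tab, 3 to 5 mm in from the edges. They face up at the start and down once the leaf is turned; not to be pressed or pinched. Origin: on the spine's axis at its middle.
- bowl: Loose steel bowl, 110 mm across, 55 mm high, beyond the stand; leave alone. Origin: centre of its underside.
- marver: Loose black graphite block, 60 by 90 by 30 mm, beyond the stand; leave alone. Origin: centre of its underside.
- pliers: Loose pliers with red handles, about 170 mm long and 14 mm high, lying on the robot's side of the stand; leave alone. Origin: on the bench near the joint, its x towards the jaws.

How it is judged:
By the outcome, as a careful person would: the job done as asked, in the order asked, and still so for the second after the job is handed in, with the robot touching nothing.
It also fails if it takes over 45 s, if anything falls off the work surface, if the arm or the gripper's body presses on something with over 40 N, if the wrist force passes 120 N, or if a joint passes its speed limit or range.

## Working session

There is one attempt and no reset: what is moved stays moved. The work goes in short steps, Python scripts to look and compute and a tool call to move; the robot and the scene stay as the last step left them, time stands still between calls to the robot, and variables do not carry over. Pictures are saved under pics/ and viewed, and the job is handed in when it is done.

Besides the shell and the picture viewer there is one more tool, called as a command line: name --argument value ..., lists and objects as JSON in quotes. send_rows: Moves the arm, as the interface text tells. Its arguments: {"type":"object","properties":{"rows":{"type":"array","items":{"type":"number"}}},"required":["rows"]}

```bash
ls; mkdir -p pics
python3 - <<'E'
from bench import *
import cv2
for n in("scene","top"):
    s=snapshot(n); cv2.imwrite(f"pics/{n}0.png",s["color"][:,:,::-1]); print(n,s["intrinsics"],s["distortion"],s["rvec"],s["tvec"])
print(get_obs())
E
```

```text
pics
scene [[445.48713343   0.         320.78374283]
 [  0.         445.48713343 237.01723958]
 [  0.           0.           1.        ]] [-0.0631157  0.         0.         0.         0.       ] [ 0.57535965  2.8290887  -0.87639824] [ 0.56067086 -0.18336608  0.87827583]
top [[609.23116753   0.         320.8213804 ]
 [  0.         609.23116753 245.87366447]
 [  0.           0.           1.        ]] [-0.05291686  0.          0.          0.          0.        ] [ 2.17223924 -2.16716826  0.09667915] [0.0040317  0.5988335  1.02101812]
{'time': 0.1, 'joint_positions': array([ 1.01789426e+00,  8.78612767e-02,  1.37207678e+00,  3.08653298e-05,
        1.68360798e+00, -1.03103281e-01]), 'qvel': array([-0.00100825, -0.00077152, -0.00085327,  0.00161179,  0.00139613,
       -0.0002069 ]), 'joint_torque': array([ 2.28196812e-03, -3.41250730e+01, -3.03304303e+01,  7.19592883e-02,
        3.03747423e-02, -1.20540294e-04]), 'tool_pos': array([0.23886896, 0.49487708, 0.20444542]), 'ee_rot': array([-3.14136110e+00,  1.93984849e-03,  1.12100121e+00]), 'wrist_force': array([-0.3082342 , -0.18225806, -0.48607136]), 'wrist_torque': array([-0.00367022, -0.04711043,  0.0258664 ]), 'width': 0.09375956598930466}
```

View pics/scene0.png

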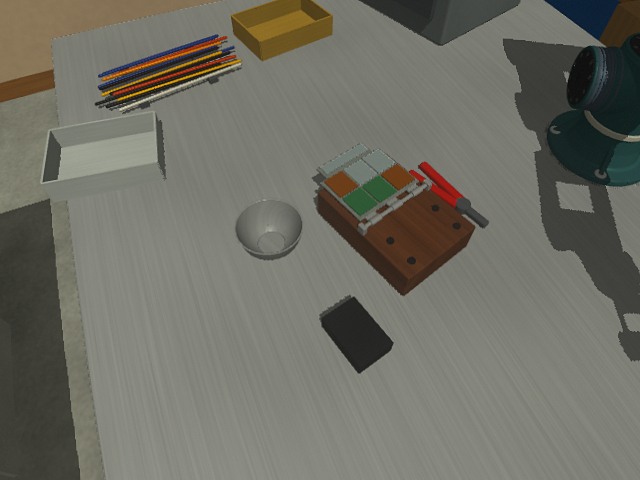

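View pics/top0.png

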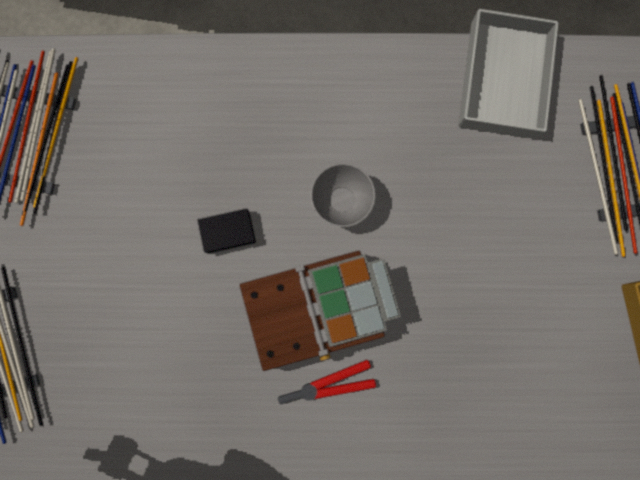

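The top view shows the plinth at about (240..385, 255..370), the spine at x≈313, the tab on the right at (385,290), the pliers below at (330,382), the bowl at (343,195) and the block at (227,230). Next I'll zoom in for precise points.

```bash
python3 - <<'E'
import cv2
a=cv2.imread("pics/top0.png")[240:400,225:425]; cv2.imwrite("pics/topz.png",cv2.resize(a,None,fx=4,fy=4,interpolation=cv2.INTER_CUBIC)[:600])
a=cv2.imread("pics/scene0.png")[130:300,300:500]; cv2.imwrite("pics/scz.png",cv2.resize(a,None,fx=4,fy=4,interpolation=cv2.INTER_CUBIC)[:600])
E
cat > h.py <<'E'
import numpy as np,cv2
from bench import *
from scipy.spatial.transform import Rotation as Ro
CAM={}
def cam(n):
    if n not in CAM: CAM[n]=snapshot(n)
    return CAM[n]
def ray(n,uv):
    s=cam(n);p=cv2.undistortPoints(np.array([[uv]],float),np.array(s["intrinsics"]),np.array(s["distortion"]))[0,0]
    R=cv2.Rodrigues(np.array(s["rvec"],float))[0];t=np.array(s["tvec"],float).ravel()
    return -R.T@t, R.T@np.array([p[0],p[1],1])
def onz(n,uv,z):
    o,d=ray(n,uv);return o+d*(z-o[2])/d[2]
def proj(n,P):
    s=cam(n);return cv2.projectPoints(np.array(P,float).reshape(-1,1,3),np.array(s["rvec"],float),np.array(s["tvec"],float),np.array(s["intrinsics"]),np.array(s["distortion"]))[0][:,0]
E
```

```text
(no output)
```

View pics/topz.png

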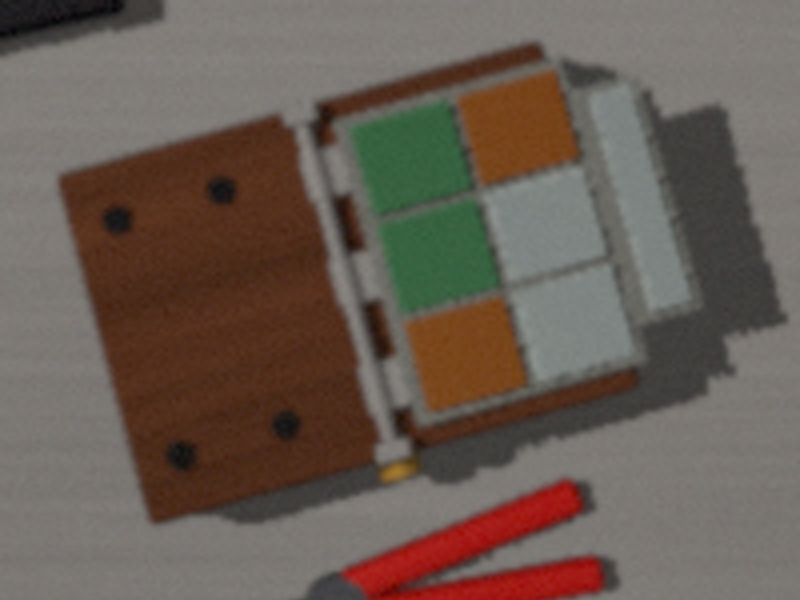

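View pics/scz.png

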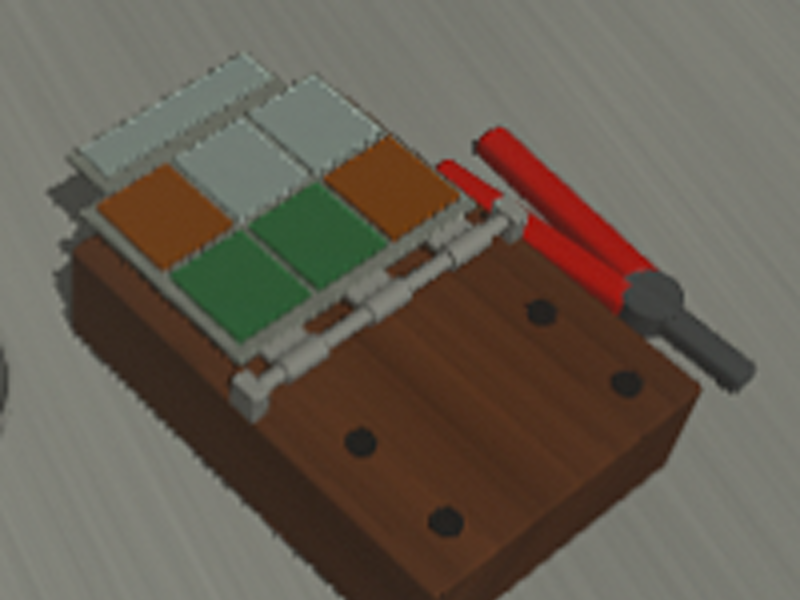

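```bash
cat >> h.py <<'E'
def Z(u,v,ox=225,oy=240): return (u/4+ox-.375,v/4+oy-.375)
E
python3 - <<'E'
from h import *
C=np.array([onz("top",Z(*p),.062) for p in [(62,178),(152,520),(637,380),(540,43)]])
print(C); c=C.mean(0)
sx=((C[0]-C[1])+(C[3]-C[2]))[:2]; sy=((C[0]-C[3])+(C[1]-C[2]))[:2]
print(np.linalg.norm(sx)/2,np.linalg.norm(sy)/2,c, np.degrees(np.arctan2(sx[1],sx[0])),np.degrees(np.arctan2(-sy[0],sy[1])))
# scene check of corners
print([proj("scene",[p]).ravel() for p in C])
# tab corners two view
def tri(a,b):
    o1,d1=ray("top",a);o2,d2=ray("scene",b)
    A=np.stack([d1,-d2],1);s=np.linalg.lstsq(A,o2-o1,rcond=None)[0]
    p,q=o1+s[0]*d1,o2+s[1]*d2
    return (p+q)/2,np.linalg.norm(p-q)
th=(np.arctan2(sx[1],sx[0])+np.arctan2(-sy[0],sy[1]))/2
R=np.array([[np.cos(th),-np.sin(th)],[np.sin(th),np.cos(th)]])
for a,b in [((635,82),(70,157)),((702,308),(245,52)),((555,65),(90,210)),((645,355),(315,73))]:
    P,e=tri(Z(*a),Z(*b,300,130)); print(P,e,"stand frame",R.T@(P[:2]-c[:2]),P[2])
E
```

```text
[[ 0.5315347   0.13908034  0.062     ]
 [ 0.39142104  0.10019341  0.062     ]
 [ 0.44905266 -0.09897937  0.062     ]
 [ 0.58822627 -0.05945115  0.062     ]]
0.14504336528679776 0.20690485960023014 [0.49005867 0.02021081 0.062     ] 15.683084646567014 16.037708139144577
[array([409.47934896, 277.15163387]), array([475.54383713, 226.02988908]), array([383.17660587, 151.36598715]), array([318.73690657, 190.76118302])]
[ 0.57284904 -0.09906287  0.06800006] 0.002888162539313287 stand frame [ 0.04704175 -0.13735913] 0.06800006402851444
[ 0.47942564 -0.12539772  0.0704098 ] 0.001616032192233599 stand frame [-0.05002223 -0.13715933] 0.07040980332874242
[ 0.57890911 -0.0653965   0.07261698] 0.0016165273602046365 stand frame [ 0.06207194 -0.10663061] 0.07261698372082026
[ 0.45930288 -0.10101039  0.07248659] 0.0009582222558611744 stand frame [-0.062714   -0.10820097] 0.07248658852356316
```

send_rows --rows '[5,-20,15,0,0,-6,0,15,-35,15,0,0,-6,0,15,-35,15,0,0,-6,0,15,-35,15,0,0,-6,0,15,-35,15,0,0,-6,0,15,-35,15,0,0,-6,0,15,-35,10,0,0,-6,0,15,-35,0,0,0,-6,0]'

```text
time: 1.2
tool_pos: [0.3497, 0.2293, 0.3065]
ee_rot: [-3.141, -0.002, 0.28]
wrist_force: [1.1, 0.3, 0.5]
width: 0.0174
```

send_rows --rows '[17,-38,0,0,0,0,0,17,-38,0,0,0,0,0,17,-38,0,0,0,0,0,17,-38,0,0,0,0,0,17,-38,0,0,0,0,0,17,-38,0,0,0,0,0,17,-38,0,0,0,0,0,17,-38,0,0,0,0,0]'

```text
time: 2.2
tool_pos: [0.4855, -0.075, 0.3053]
ee_rot: [-3.141, -0.0, 0.283]
wrist_force: [1.1, -0.1, -0.5]
width: 0.0007
```

send_rows --rows '[10,-20,0,6.7,1.9,0,0,10,-20,0,6.7,1.9,0,0,10,-20,0,6.7,1.9,0,0,10,-20,0,6.7,1.9,0,0,10,-20,0,6.7,1.9,0,0,10,-20,0,6.7,1.9,0,0,5,-5,0,6.7,1.9,0,0,0,0,0,6.7,1.9,0,0]'

```text
time: 3.2
tool_pos: [0.5505, -0.1998, 0.3045]
ee_rot: [-2.165, -0.005, 0.279]
wrist_force: [0.8, -0.1, -0.5]
width: 0.0002
```

Run:
```python
from h import *
s=get_obs();print(s)
print(Ro.from_euler('xyz',s['ee_rot']).as_matrix())
for n in("scene","top"): cv2.imwrite(f"pics/{n}1.png",snapshot(n)["color"][:,:,::-1])
```

```text
{'time': 3.2, 'joint_positions': array([-0.7223763 ,  0.67174437,  0.70678437,  0.8234481 ,  2.48249387,
       -0.52436371]), 'qvel': array([-0.13480555,  0.43855078, -0.14939711,  0.96804269,  0.40040025,
        0.52575647]), 'joint_torque': array([ -0.37574764, -55.68665385, -27.27818012,   0.95487222,
         1.43190142,  -0.43488108]), 'tool_pos': array([ 0.55049259, -0.19975737,  0.30447946]), 'ee_rot': array([-2.16475722, -0.00519976,  0.27908704]), 'wrist_force': array([ 0.7818772 , -0.05499433, -0.49746337]), 'wrist_torque': array([-0.33967424, -0.02915649, -0.03018779]), 'width': 0.0002093595270804347}
[[ 0.96129434  0.15831321 -0.2254997 ]
 [ 0.27547441 -0.53680656  0.79746634]
 [ 0.00519973 -0.82871928 -0.55964035]]
```

View pics/scene1.png

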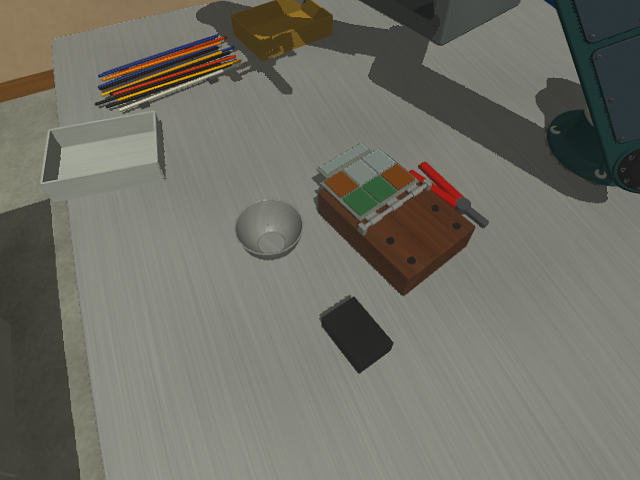

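View pics/top1.png

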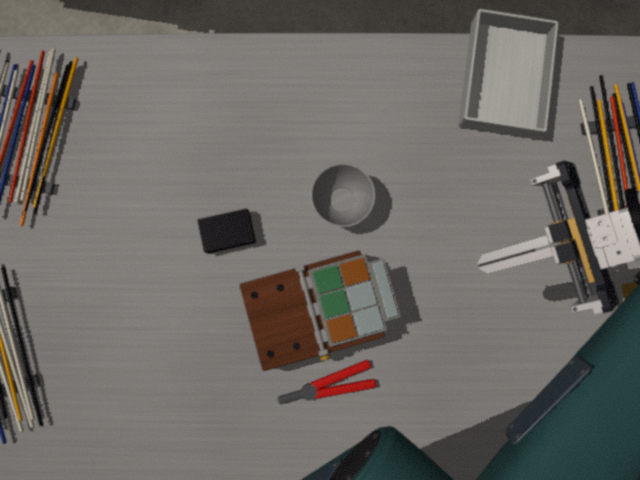

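The pictures show the closed fingers on the right at top (480,265), at the tab's side, with the scene undisturbed. The tilt is 34° below horizontal, which is adequate. Next I descend clear of the tab.

send_rows --rows '[-2,7,-20,0,0,0,0,-2,7,-35,0,0,0,0,-2,7,-40,0,0,0,0,-2,7,-40,0,0,0,0,-1,7,-40,0,0,0,0,0,2,-40,0,0,0,0,0,0,-30,0,0,0,0,0,0,-20,0,0,0,0]'

```text
time: 4.3
tool_pos: [0.541, -0.1613, 0.0399]
ee_rot: [-2.171, -0.006, 0.282]
wrist_force: [-0.1, 0.1, 0.3]
width: 0.0001
```

```bash
cat >> h.py <<'E'
c0=np.array([0.490,0.020]);th=np.radians(15.86);RS=np.array([[np.cos(th),-np.sin(th)],[np.sin(th),np.cos(th)]])
def st():
    s=get_obs();p=s['tool_pos'];M=Ro.from_euler('xyz',s['ee_rot']).as_matrix()
    z=M[:,2];zs=RS.T@z[:2]
    print("t",s['time'],"tcp",np.round(p,4),"stand",np.round(RS.T@(p[:2]-c0),4),"toolz(stand)",np.round([*zs,z[2]],3),"alpha",np.degrees(np.arctan2(-z[2],zs[1])).round(1),"toolx",np.round([*(RS.T@M[:2,0]),M[2,0]],3),"F",np.round(s['wrist_force'],2),"q",np.round(s['joint_positions'],2),"qv",np.round(s['qvel'],2))
E
python3 - <<'E'
from h import *
st()
for n in("scene","top"): cv2.imwrite(f"pics/{n}2.png",snapshot(n)["color"][:,:,::-1])
E
```

```text
t 4.3 tcp [ 0.541  -0.1613  0.0399] stand [-0.0005 -0.1883] toolz(stand) [-0.001  0.825 -0.565] alpha 34.4 toolx [1.    0.005 0.006] F [-0.11  0.09  0.3 ] q [-0.69  0.76  1.11  0.56  2.08 -0.91] qv [-0.01  0.16  0.05 -0.06 -0.19 -0.14]
```

View pics/scene2.png

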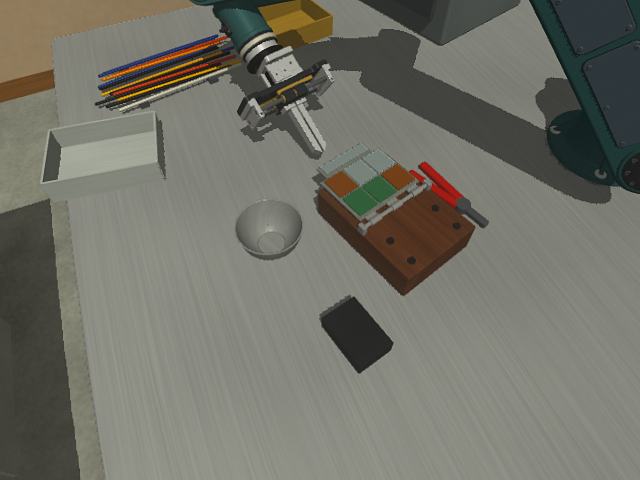

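View pics/top2.png

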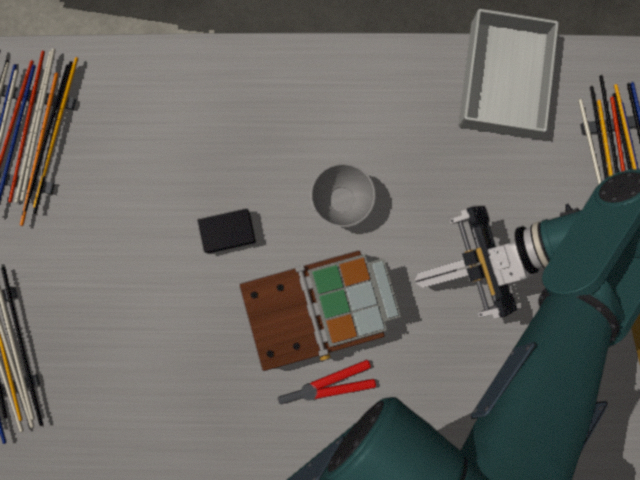

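The tip is at (418,280) in top, aligned with the middle of the tab, at z = 0.04. Joint 5 has room, so I flatten to about 22° and slide under.

send_rows --rows '[0,0,1,2.9,0.8,0,0,0,0,2,2.9,0.8,0,0,0,0,2,2.9,0.8,0,0,-3,10,2,2.9,0.8,0,0,-5,16,0,0,0,0,0,-5,16,0,0,0,0,0,-4,14,0,0,0,0,0,-2,8,0,0,0,0,0]'

```text
time: 5.4
tool_pos: [0.5217, -0.0966, 0.0474]
ee_rot: [-1.957, -0.007, 0.279]
wrist_force: [0.2, 0.3, -0.7]
width: 0.0007
```

Run:
```python
from h import *
st()
o=[]
a=snapshot("top")["color"][200:400,225:525,::-1];b=snapshot("scene")["color"][60:260,230:480,::-1]
cv2.imwrite("pics/top3.png",cv2.resize(a,None,fx=2.6,fy=2.6));cv2.imwrite("pics/scene3.png",cv2.resize(b,None,fx=3,fy=3))
```

```text
t 5.4 tcp [ 0.5217 -0.0966  0.0474] stand [-0.0014 -0.1208] toolz(stand) [ 0.001  0.926 -0.377] alpha 22.1 toolx [1.    0.002 0.007] F [ 0.21  0.33 -0.68] q [-0.67  0.78  1.21  0.7   2.14 -0.89] qv [ 0.05 -0.09  0.15  0.01 -0.09 -0.01]
```

View pics/scene3.png

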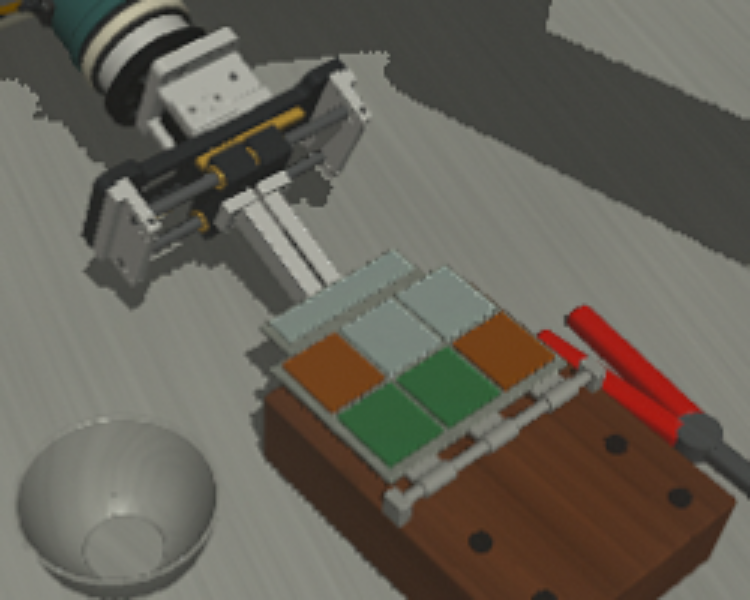

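View pics/top3.png

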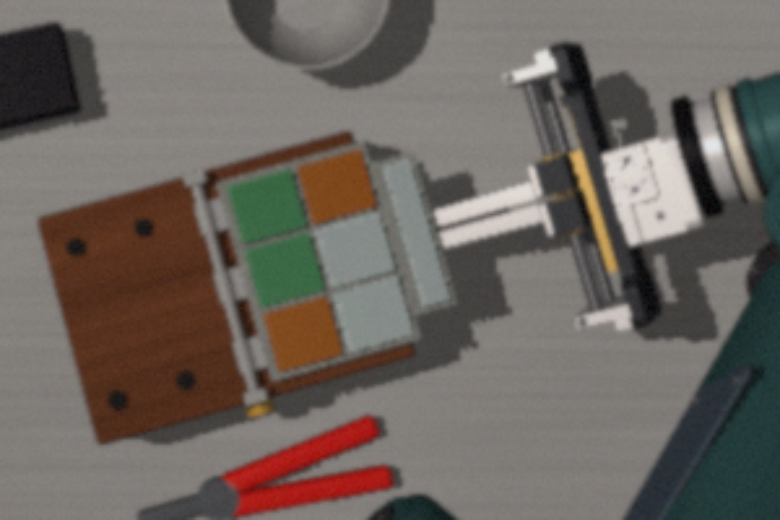

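The fingers are under the middle of the tab with no contact. Next I work out the arc: the fingers stay along the leaf's back to upright, then the tip pushes on the back.

```bash
cat >> h.py <<'E'
def way(b,A0=22.,A1=90.):
    """stand-frame (y,z) of TCP and alpha (deg) for leaf angle b (deg)"""
    B=np.radians(b);u=np.array([-np.cos(B),np.sin(B)]);n=np.array([-np.sin(B),-np.cos(B)]);O=np.array([0,.07])
    a=min(max(b,A0),A1);A=np.radians(a);d=np.array([np.cos(A),-np.sin(A)]);m=np.array([np.sin(A),np.cos(A)])
    if b<=A0: corner=O+.138*u+.002*n+.020*d
    else:
        r=.118-.013*max(0,b-90)/90
        corner=O+r*u+.002*n
    return corner-.008*m,a
def plan(bs,start=None):
    s=get_obs();p=np.array(s['tool_pos']);ps=RS.T@(p[:2]-c0)
    M=Ro.from_euler('xyz',s['ee_rot']).as_matrix();zs=RS.T@M[:2,2];a0=np.degrees(np.arctan2(-M[2,2],zs[1]))
    cur=p.copy();ca=a0
    for b in bs:
        t,a=way(b);w=np.array([*(c0+RS@np.array([ps[0],t[0]])),t[1]])
        sh=np.round((w-cur)*1000*2)/2;cur=cur+sh/1000
        da=np.round((a-ca),1);ca+=da   # alpha up => rotation -x_stand
        print(b,sh.tolist(),[round(-da*np.cos(th),1),round(-da*np.sin(th),1)])
E
python3 - <<'E'
from h import *
st();plan(np.arange(2,182,2))
E
```

```text
t 5.5 tcp [ 0.5218 -0.0968  0.0476] stand [-0.0013 -0.121 ] toolz(stand) [ 0.     0.926 -0.377] alpha 22.2 toolx [1.    0.003 0.007] F [-0.5  -0.93  0.16] q [-0.67  0.78  1.21  0.7   2.14 -0.89] qv [-0.01  0.01 -0.03 -0.01  0.    0.  ]
2 [0.5, -1.5, 10.5] [np.float64(0.2), np.float64(0.1)]
4 [-0.0, 0.5, 4.5] [np.float64(-0.0), np.float64(-0.0)]
6 [-0.5, 0.0, 5.0] [np.float64(-0.0), np.float64(-0.0)]
8 [0.0, 0.5, 5.0] [np.float64(-0.0), np.float64(-0.0)]
10 [-0.0, 1.0, 4.5] [np.float64(-0.0), np.float64(-0.0)]
12 [-0.5, 0.5, 5.0] [np.float64(-0.0), np.float64(-0.0)]
14 [-0.0, 1.0, 4.5] [np.float64(-0.0), np.float64(-0.0)]
16 [-0.5, 1.0, 4.5] [np.float64(-0.0), np.float64(-0.0)]
18 [-0.5, 1.5, 5.0] [np.float64(-0.0), np.float64(-0.0)]
20 [-0.0, 1.5, 4.5] [np.float64(-0.0), np.float64(-0.0)]
22 [-0.5, 1.5, 4.5] [np.float64(-0.0), np.float64(-0.0)]
24 [-0.5, 1.5, 4.0] [np.float64(-1.9), np.float64(-0.5)]
26 [-0.5, 1.0, 3.5] [np.float64(-1.9), np.float64(-0.5)]
28 [-0.5, 1.5, 4.0] [np.float64(-1.9), np.float64(-0.5)]
30 [-0.5, 2.0, 4.0] [np.float64(-1.9), np.float64(-0.5)]
32 [-0.5, 1.5, 
[... 3647 characters left out ...]
, 1.5, -3.5] [np.float64(-0.0), np.float64(-0.0)]
160 [-0.5, 1.0, -4.0] [np.float64(-0.0), np.float64(-0.0)]
162 [-0.0, 1.0, -3.5] [np.float64(-0.0), np.float64(-0.0)]
164 [-0.5, 1.0, -3.5] [np.float64(-0.0), np.float64(-0.0)]
166 [-0.0, 0.5, -3.5] [np.float64(-0.0), np.float64(-0.0)]
168 [-0.5, 0.5, -4.0] [np.float64(-0.0), np.float64(-0.0)]
170 [0.0, 0.5, -3.5] [np.float64(-0.0), np.float64(-0.0)]
172 [-0.0, 0.5, -4.0] [np.float64(-0.0), np.float64(-0.0)]
174 [-0.0, 0.5, -3.5] [np.float64(-0.0), np.float64(-0.0)]
176 [-0.0, -0.0, -3.5] [np.float64(-0.0), np.float64(-0.0)]
178 [-0.0, -0.0, -4.0] [np.float64(-0.0), np.float64(-0.0)]
180 [-0.0, -0.5, -3.5] [np.float64(-0.0), np.float64(-0.0)]
```

send_rows --rows '[0,-0.5,2.5,0,0,0,0,0,-0.5,2.5,0,0,0,0,0,0,2.5,0,0,0,0,0,0,3,0,0,0,0,0,0,4,0,0,0,0,-0.5,0.5,5,0,0,0,0,0,0.5,5,0,0,0,0,0,0.5,5,0,0,0,0]'

```text
time: 6.5
tool_pos: [0.5216, -0.0971, 0.0775]
ee_rot: [-1.959, -0.008, 0.279]
wrist_force: [0.7, -0.1, -1.3]
width: 0.0001
```

Run:
```python
from h import *
st()
a=snapshot("top")["color"][200:400,225:525,::-1];b=snapshot("scene")["color"][60:260,230:480,::-1]
cv2.imwrite("pics/top4.png",cv2.resize(a,None,fx=2.6,fy=2.6));cv2.imwrite("pics/scene4.png",cv2.resize(b,None,fx=3,fy=3))
```

```text
t 6.5 tcp [ 0.5216 -0.0971  0.0775] stand [-0.0016 -0.1212] toolz(stand) [ 0.001  0.926 -0.379] alpha 22.2 toolx [1.    0.002 0.008] F [ 0.71 -0.15 -1.26] q [-0.67  0.74  1.2   0.72  2.17 -0.86] qv [ 0.01 -0.05  0.    0.03  0.04  0.05]
```

View pics/scene4.png

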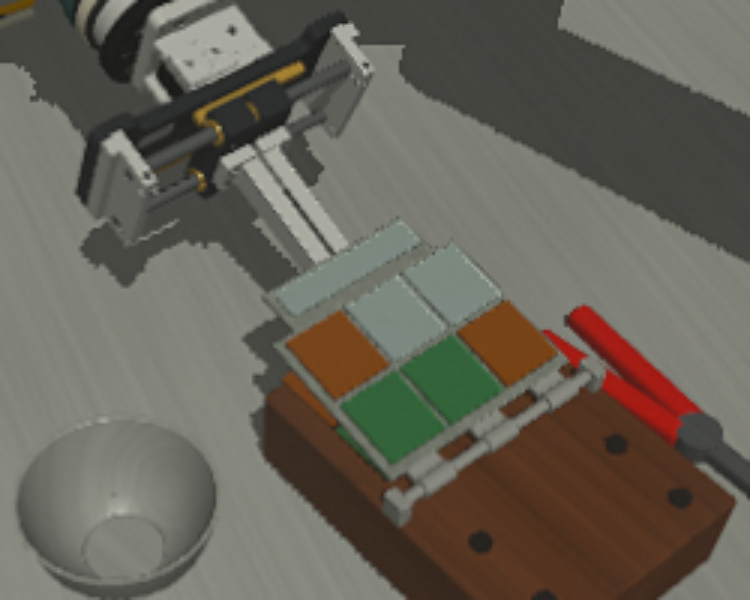

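The leaf is lifting off the samples, with tiles visible under its edge at (300,400), and the stand hasn't moved. Continuing.

send_rows --rows '[-0.5,0.5,5,0,0,0,0,0,1,4.5,0,0,0,0,-0.5,1,4.5,0,0,0,0,-0.5,1.5,5,0,0,0,0,0,1.5,4.5,0,0,0,0,-0.5,1.5,4.5,0,0,0,0,-0.5,1.5,4,-1.9,-0.5,0,0,-0.5,1,3.5,-1.9,-0.5,0,0]'

```text
time: 7.6
tool_pos: [0.5187, -0.0876, 0.1128]
ee_rot: [-2.03, -0.007, 0.279]
wrist_force: [0.1, 0.6, -2.4]
width: 0.0005
```

send_rows --rows '[-0.5,1.5,4,-1.9,-0.5,0,0,-0.5,2,4,-1.9,-0.5,0,0,-0.5,1.5,3.5,-1.9,-0.5,0,0,-0.5,2,3.5,-1.9,-0.5,0,0,-0.5,2,3.5,-1.9,-0.5,0,0,-0.5,2,3.5,-1.9,-0.5,0,0,-0.5,2.5,3.5,-1.9,-0.5,0,0,-1,2,3.5,-1.9,-0.5,0,0]'

```text
time: 8.6
tool_pos: [0.5142, -0.0719, 0.1417]
ee_rot: [-2.304, -0.001, 0.28]
wrist_force: [0.3, -0.4, -1.8]
width: 0.0006
```

Run:
```python
from h import *
st();print(way(42))
a=snapshot("top")["color"][200:400,225:525,::-1];b=snapshot("scene")["color"][60:260,230:480,::-1]
cv2.imwrite("pics/top5.png",cv2.resize(a,None,fx=2.6,fy=2.6));cv2.imwrite("pics/scene5.png",cv2.resize(b,None,fx=3,fy=3))
```

```text
t 8.6 tcp [ 0.5142 -0.0719  0.1417] stand [-0.0018 -0.095 ] toolz(stand) [-0.002  0.743 -0.669] alpha 42.0 toolx [1.    0.003 0.001] F [ 0.27 -0.4  -1.77] q [-0.59  0.44  1.3   0.57  2.03 -0.78] qv [ 0.08 -0.2   0.08 -0.14 -0.13  0.05]
(array([-0.0943824 ,  0.14152596]), 42)
```

View pics/scene5.png

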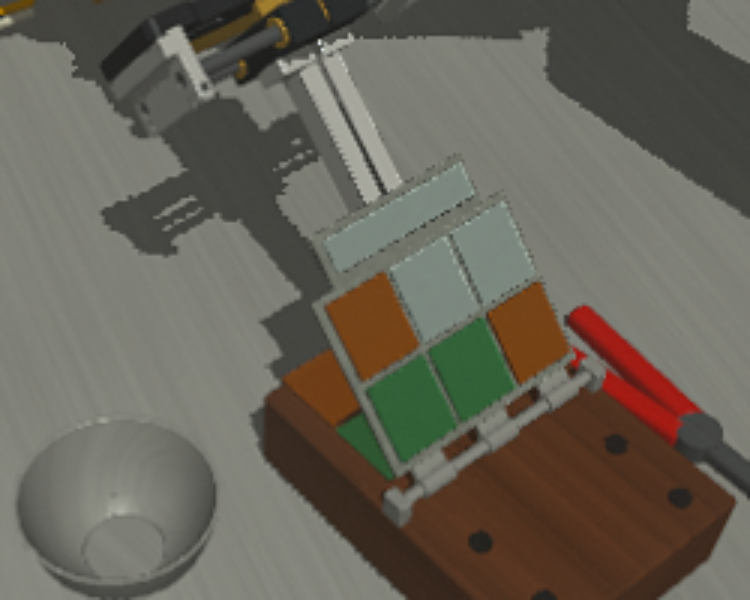

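View pics/top5.png

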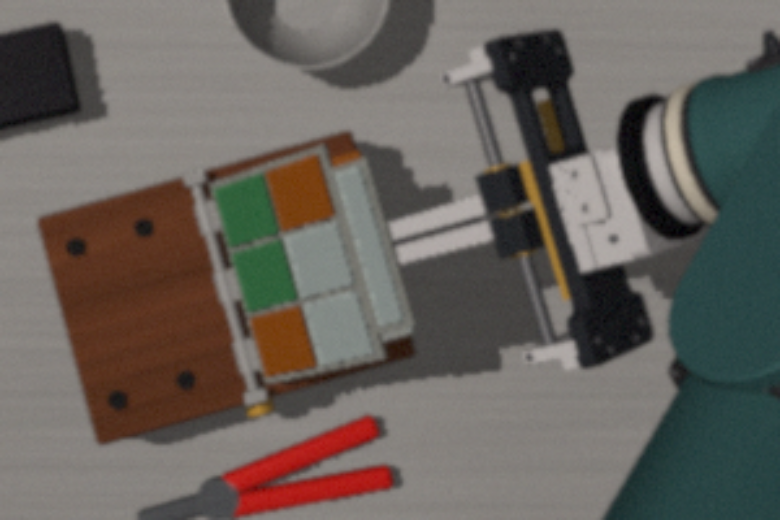

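The leaf is at about 42° with the fingers flat on its back, at ~2 N, and the stand hasn't moved. Continuing to upright.

send_rows --rows '[-0.5,2.5,3,-1.9,-0.5,0,0,-0.5,2.5,3.5,-1.9,-0.5,0,0,-1,3,3,-1.9,-0.5,0,0,-0.5,2.5,3,-1.9,-0.5,0,0,-1,3,3,-1.9,-0.5,0,0,-1,3,2.5,-1.9,-0.5,0,0,-1,3,2.5,-1.9,-0.5,0,0,-0.5,3,2.5,-1.9,-0.5,0,0]'

```text
time: 9.7
tool_pos: [0.5081, -0.0496, 0.1649]
ee_rot: [-2.579, 0.006, 0.279]
wrist_force: [-0.1, -1.2, -0.4]
width: 0.0009
```

send_rows --rows '[-1,3.5,2.5,-1.9,-0.5,0,0,-1,3,2.5,-1.9,-0.5,0,0,-1,3.5,2,-1.9,-0.5,0,0,-1,3.5,2,-1.9,-0.5,0,0,-1,3.5,2,-1.9,-0.5,0,0,-1,3.5,2,-1.9,-0.5,0,0,-1,3.5,1.5,-1.9,-0.5,0,0,-1,4,1.5,-1.9,-0.5,0,0]'

```text
time: 10.7
tool_pos: [0.5, -0.0215, 0.1807]
ee_rot: [-2.853, 0.012, 0.277]
wrist_force: [1.5, -2.0, -0.5]
width: 0.0006
```

send_rows --rows '[-1,3.5,1.5,-1.9,-0.5,0,0,-1,4,1.5,-1.9,-0.5,0,0,-1.5,3.5,1,-1.9,-0.5,0,0,-1,4,1,-1.9,-0.5,0,0,-1,4,1,-1.9,-0.5,0,0,-1,4,0.5,-1.9,-0.5,0,0,-1,4,0.5,-1.9,-0.5,0,0,-1.5,4,0.5,-1.9,-0.5,0,0]'

```text
time: 11.7
tool_pos: [0.4911, 0.0096, 0.188]
ee_rot: [-3.127, 0.016, 0.273]
wrist_force: [1.6, -0.1, -1.3]
width: 0.0007
```

Run:
```python
from h import *
st();print(way(90))
a=snapshot("top")["color"][200:400,225:525,::-1];b=snapshot("scene")["color"][60:260,230:480,::-1]
cv2.imwrite("pics/top6.png",cv2.resize(a,None,fx=2.6,fy=2.6));cv2.imwrite("pics/scene6.png",cv2.resize(b,None,fx=3,fy=3))
```

```text
t 11.7 tcp [0.4911 0.0096 0.188 ] stand [-0.0018 -0.0103] toolz(stand) [-0.016  0.015 -1.   ] alpha 89.2 toolx [ 1.    -0.004 -0.016] F [ 1.56 -0.15 -1.27] q [-0.1  -0.02  1.52  0.01  1.67 -0.37] qv [ 0.24 -0.08  0.07 -0.25 -0.1   0.22]
(array([-0.01 ,  0.188]), 90)
```

View pics/scene6.png

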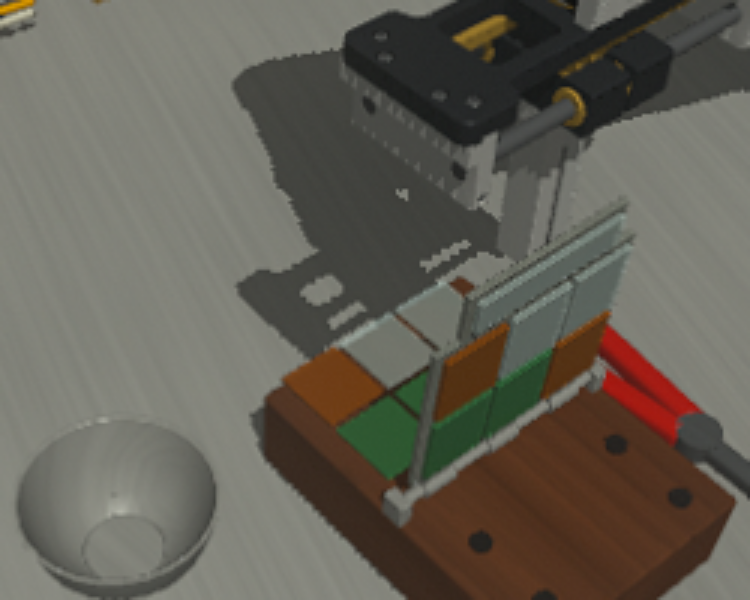

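View pics/top6.png

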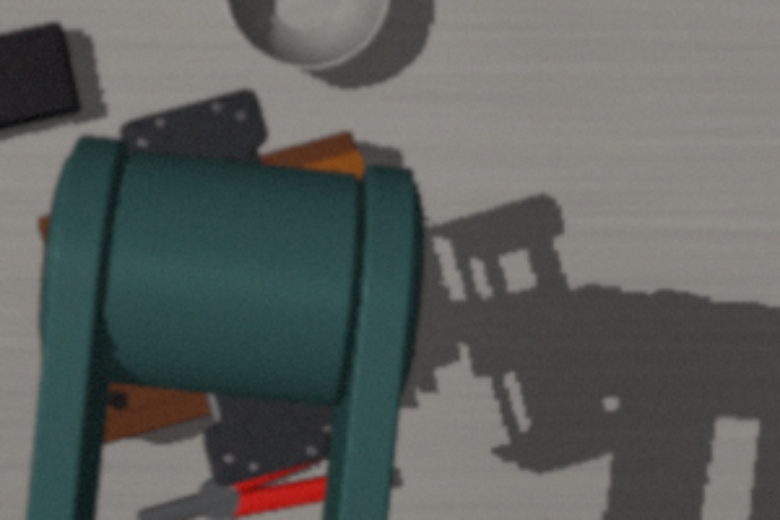

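The leaf is upright, the samples behind it are uncovered, and the stand hasn't moved. The fingers now keep vertical and push the back over.

send_rows --rows '[-1,3.5,-0.5,0,0,0,0,-1,4,-0.5,0,0,0,0,-1,4,-0.5,0,0,0,0,-1.5,4,-0.5,0,0,0,0,-1,4,-1,0,0,0,0,-1,3.5,-1,0,0,0,0,-1,4,-1,0,0,0,0,-1,3.5,-1.5,0,0,0,0]'

```text
time: 12.8
tool_pos: [0.4825, 0.0401, 0.1814]
ee_rot: [-3.125, 0.017, 0.273]
wrist_force: [-0.4, -0.8, 1.9]
width: 0.0006
```

send_rows --rows '[-1,3.5,-1,0,0,0,0,-1,4,-1.5,0,0,0,0,-1,3.5,-2,0,0,0,0,-1,3.5,-1.5,0,0,0,0,-1,3,-2,0,0,0,0,-1,3.5,-2,0,0,0,0,-1,3,-2,0,0,0,0,-1,3.5,-2.5,0,0,0,0]'

```text
time: 13.8
tool_pos: [0.4746, 0.0675, 0.1669]
ee_rot: [-3.125, 0.016, 0.273]
wrist_force: [0.3, 0.9, 0.8]
width: 0.0005
```

Run:
```python
from h import *
st();print(way(122))
b=snapshot("scene")["color"][60:260,230:480,::-1]
cv2.imwrite("pics/scene7.png",cv2.resize(b,None,fx=3,fy=3))
```

```text
t 13.8 tcp [0.4746 0.0675 0.1669] stand [-0.0018  0.0499] toolz(stand) [-0.016  0.017 -1.   ] alpha 89.0 toolx [ 1.    -0.004 -0.016] F [0.28 0.89 0.77] q [ 0.01 -0.05  1.58  0.01  1.62 -0.26] qv [ 0.06 -0.    0.04  0.   -0.04  0.06]
(array([0.05038497, 0.16720965]), 90.0)
```

View pics/scene7.png

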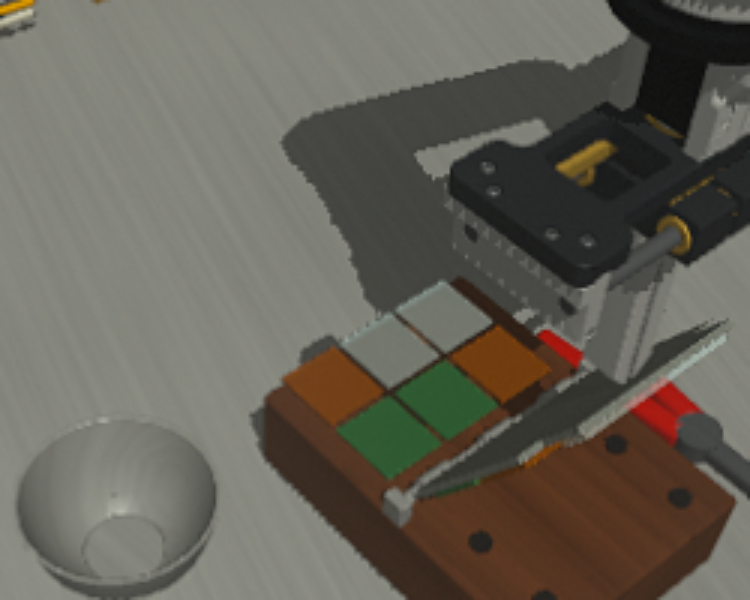

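The leaf is at about 122° and the stand is still. Continuing over.

send_rows --rows '[-0.5,3,-2,0,0,0,0,-1,3,-2.5,0,0,0,0,-1,3,-2.5,0,0,0,0,-0.5,2.5,-3,0,0,0,0,-1,3,-2.5,0,0,0,0,-0.5,2.5,-3,0,0,0,0,-1,2.5,-3,0,0,0,0,-0.5,2.5,-2.5,0,0,0,0]'

```text
time: 14.85
tool_pos: [0.4686, 0.0894, 0.1458]
ee_rot: [-3.125, 0.017, 0.273]
wrist_force: [0.1, -0.0, 0.5]
width: 0.0007
```

send_rows --rows '[-0.5,2,-3.5,0,0,0,0,-1,2.5,-3,0,0,0,0,-0.5,2,-3,0,0,0,0,-0.5,2,-3.5,0,0,0,0,-0.5,1.5,-3.5,0,0,0,0,-0.5,2,-3,0,0,0,0,-0.5,1.5,-3.5,0,0,0,0,-0.5,1.5,-3.5,0,0,0,0]'

```text
time: 15.85
tool_pos: [0.4641, 0.1045, 0.1193]
ee_rot: [-3.125, 0.017, 0.273]
wrist_force: [-0.5, 0.7, 0.8]
width: 0.0005
```

send_rows --rows '[0,1,-3.5,0,0,0,0,-0.5,1.5,-3.5,0,0,0,0,-0.5,1,-4,0,0,0,0,0,1,-3.5,0,0,0,0,-0.5,1,-3.5,0,0,0,0,0,0.5,-3.5,0,0,0,0,-0.5,0.5,-4,0,0,0,0,0,0.5,-3.5,0,0,0,0]'

```text
time: 16.85
tool_pos: [0.4621, 0.1113, 0.0902]
ee_rot: [-3.125, 0.017, 0.273]
wrist_force: [-0.1, 0.5, 0.5]
width: 0.0006
```

Run:
```python
from h import *
st();print(way(170))
b=snapshot("scene")["color"][60:310,230:500,::-1]
cv2.imwrite("pics/scene8.png",cv2.resize(b,None,fx=2.4,fy=2.4))
```

```text
t 16.85 tcp [0.4621 0.1113 0.0902] stand [-0.0019  0.0955] toolz(stand) [-0.017  0.017 -1.   ] alpha 89.0 toolx [ 1.    -0.004 -0.017] F [-0.11  0.55  0.48] q [ 0.11 -0.01  1.71  0.01  1.47 -0.17] qv [ 0.01  0.02  0.03 -0.   -0.05  0.01]
(array([0.09648002, 0.0904535 ]), 90.0)
```

View pics/scene8.png

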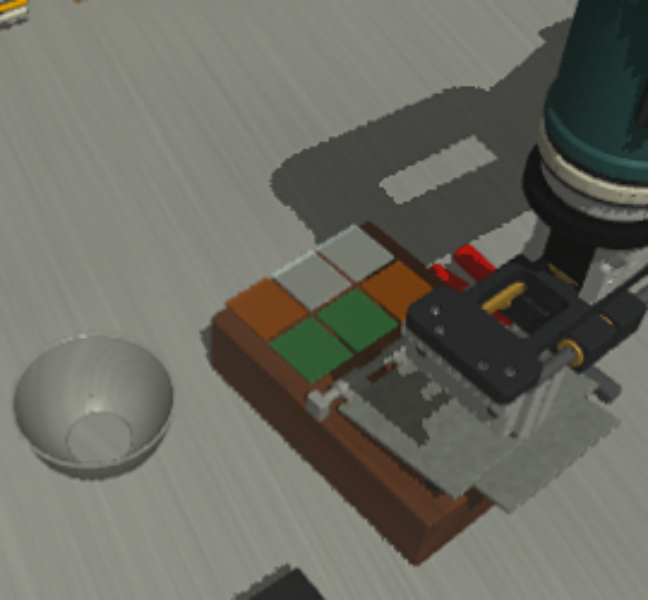

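Nearly down. I lower the last stretch slowly and watch the force.

send_rows --rows '[0,0,-2.5,0,0,0,0,0,0,-2.5,0,0,0,0,0,0,-2,0,0,0,0,0,0,-2,0,0,0,0,0,0,-2,0,0,0,0,0,0,-2,0,0,0,0,0,0,-1.5,0,0,0,0,0,0,-1,0,0,0,0]'

```text
time: 17.9
tool_pos: [0.4621, 0.1113, 0.0749]
ee_rot: [-3.125, 0.017, 0.273]
wrist_force: [-0.3, -0.4, 0.0]
width: 0.0001
```

send_rows --rows '[0,0,-0.5,0,0,0,0,0,0,-0.5,0,0,0,0,0,0,-0.5,0,0,0,0,0,0,-0.5,0,0,0,0,0,0,-0.5,0,0,0,0,0,0,0,0,0,0,0,0,0,0,0,0,0,0,0,0,0,0,0,0,0]'

```text
time: 18.9
tool_pos: [0.4621, 0.1113, 0.0725]
ee_rot: [-3.125, 0.017, 0.273]
wrist_force: [0.1, -0.1, -0.1]
width: 0.0003
```

Run:
```python
from h import *
st()
```

```text
t 18.9 tcp [0.4621 0.1113 0.0725] stand [-0.0019  0.0954] toolz(stand) [-0.017  0.017 -1.   ] alpha 89.0 toolx [ 1.    -0.004 -0.017] F [ 0.08 -0.07 -0.07] q [ 0.11  0.    1.73  0.01  1.43 -0.17] qv [-0. -0. -0.  0.  0. -0.]
```

send_rows --rows '[0,0,-0.5,0,0,0,0,0,0,-0.5,0,0,0,0,0,0,0,0,0,0,0,0,0,0,0,0,0,0,0,0,0,0,0,0,0,0,0,0,0,0,0,0,0,0,0,0,0,0,0,0,0,0,0,0,0,0]'

```text
time: 19.9
tool_pos: [0.4622, 0.1113, 0.0722]
ee_rot: [-3.125, 0.016, 0.273]
wrist_force: [-2.0, -0.4, 4.8]
width: 0.0005
```

Run:
```python
from h import *
st()
b=snapshot("scene")["color"][60:310,230:500,::-1]
cv2.imwrite("pics/scene9.png",cv2.resize(b,None,fx=2.4,fy=2.4))
```

```text
t 19.9 tcp [0.4622 0.1113 0.0722] stand [-0.0018  0.0954] toolz(stand) [-0.016  0.017 -1.   ] alpha 89.0 toolx [ 1.    -0.004 -0.016] F [-2.02 -0.37  4.79] q [ 0.11  0.    1.73  0.01  1.43 -0.17] qv [ 0.  0. -0.  0. -0. -0.]
```

View pics/scene9.png

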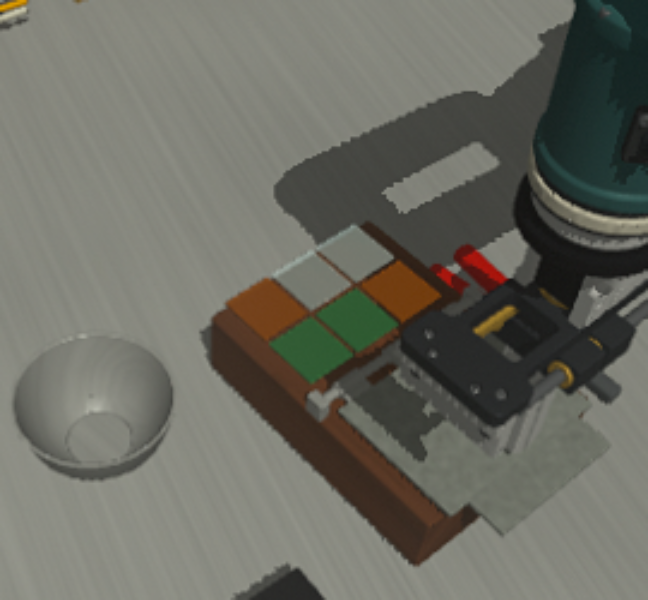

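The tip stopped at z = 0.0722, where the back lies when flat (0.072), and the force rose to 4.8 N, so the leaf is on its stop. I give one small extra press, then lift straight off.

send_rows --rows '[0,0,-0.5,0,0,0,0,0,0,0,0,0,0,0,0,0,0,0,0,0,0,0,0,0,0,0,0,0,0,0,0,0,0,0,0,0,0,0,0,0,0,0,0,0,0,0,0,0,0,0,0,0,0,0,0,0]'

```text
time: 20.95
tool_pos: [0.4622, 0.1113, 0.0722]
ee_rot: [-3.125, 0.016, 0.273]
wrist_force: [-3.0, -1.3, 7.5]
width: 0.0003
```

send_rows --rows '[0,0,3,0,0,0,0,0,0,8,0,0,0,0,0,0,20,0,0,0,0,0,0,30,0,0,0,0,0,0,30,0,0,0,0,0,0,30,0,0,0,0,0,0,30,0,0,0,0,0,0,20,0,0,0,0]'

```text
time: 21.95
tool_pos: [0.4626, 0.1114, 0.2439]
ee_rot: [-3.125, 0.014, 0.273]
wrist_force: [0.3, 0.2, -0.1]
width: 0.0002
```

send_rows --rows '[-10,20,0,0,0,0,0,-20,40,0,0,0,0,0,-25,50,0,0,0,0,0,-25,50,0,0,0,0,0,-25,50,0,0,0,0,0,-25,50,0,0,0,0,0,-10,30,0,0,0,0,0,0,10,0,0,0,0,0]'

```text
time: 22.95
tool_pos: [0.3213, 0.4126, 0.2418]
ee_rot: [-3.125, 0.017, 0.276]
wrist_force: [0.1, 1.2, -0.6]
width: 0.0005
```

Run:
```python
from h import *
st()
a=snapshot("top")["color"];b=snapshot("scene")["color"]
cv2.imwrite("pics/top10f.png",a[:,:,::-1])
cv2.imwrite("pics/top10.png",cv2.resize(a[240:400,225:425,::-1],None,fx=4,fy=4,interpolation=cv2.INTER_CUBIC)[:600])
cv2.imwrite("pics/scene10.png",cv2.resize(b[130:300,300:500,::-1],None,fx=3.5,fy=3.5,interpolation=cv2.INTER_CUBIC))
```

```text
t 22.95 tcp [0.3213 0.4126 0.2418] stand [-0.055   0.4238] toolz(stand) [-0.017  0.016 -1.   ] alpha 89.1 toolx [ 1.    -0.001 -0.017] F [ 0.09  1.21 -0.55] q [0.79 0.03 1.36 0.02 1.76 0.51] qv [ 0.07  0.13 -0.13 -0.02  0.    0.1 ]
```

View pics/scene10.png

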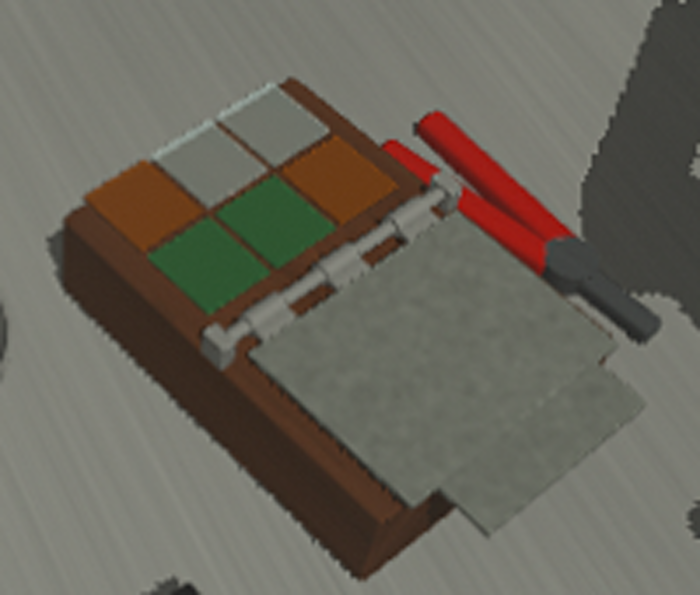

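View pics/top10.png

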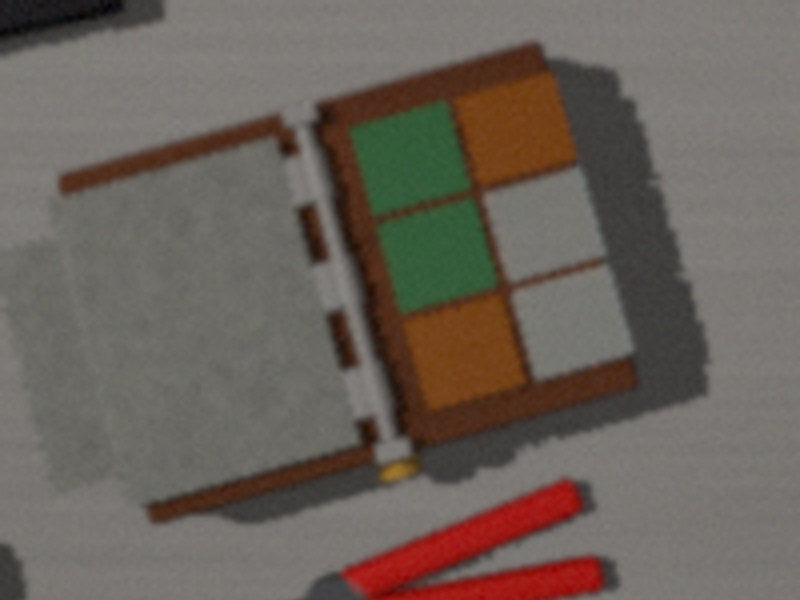

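View pics/top10f.png

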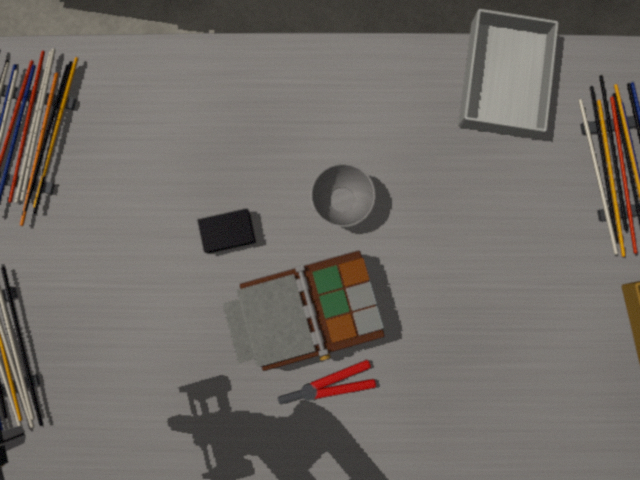

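The leaf lies flat on the bare side with the tiles uncovered. The plinth corners sit at the same pixels as before ((62,178), (540,43), (637,380) in the zoomed view), and the bowl, block and pliers are unchanged. One still call to settle, then I hand in.

send_rows --rows '[0,0,0,0,0,0,0,0,0,0,0,0,0,0,0,0,0,0,0,0,0,0,0,0,0,0,0,0,0,0,0,0,0,0,0,0,0,0,0,0,0,0,0,0,0,0,0,0,0,0,0,0,0,0,0,0]'

```text
time: 24.05
tool_pos: [0.3221, 0.4114, 0.242]
ee_rot: [-3.125, 0.017, 0.273]
wrist_force: [0.2, -0.1, 0.9]
width: 0.0003
```

```bash
python3 -c "
from bench import *
print(close_job())"
```

```text
the job is handed in; nothing more can be done
None
```

The leaf is turned over and lies flat on the stand's other side, the samples are uncovered, and the hand is well clear. I handed the job in at about 24 s of the 45 s allowed.

- **How it was done:** I slid the shut fingertips under the tab and turned the leaf from its back at about 15–20°/s. Wrist force stayed around 2 N at each reading. I then pressed it onto its stop with about 7.5 N and lifted straight off.
- **Leaf flat:** The fingertip stopped at 72.2 mm above the bench, and the back of a flat leaf should be at 72 mm. The force rose there without further movement.
- **Nothing else moved:** In the last pictures the stand's corners are at the same pixels as at the start, and the bowl, block and pliers look unchanged. The leaf stayed flat after I let go.
- **Disagreements:** While tilting the hand, the arm reached only 34° below horizontal, short of what I had asked, and I flattened it to 22° lower down. My measurement of the plinth came out at 145 × 207 mm against the stated 150 × 210 mm. Neither affected the result. No check failed.

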